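# Dry check stroke on the chocolate dispenser

## Robot

A 6-joint arm with a two-finger parallel gripper is mounted at the origin on the work surface. World frame = base frame: x ahead of the robot, y to its left, z up, the work surface at z = 0. Lengths are in m, angles in rad, forces in N, time in s.
With the tool pointing down it reaches from about 0.375 to 0.975 m from the base axis. Payload 3.8 kg.
Tool frame: the origin (TCP) lies on the centre line of the jaws, within the pads' length; the fingertips stand 17 mm ahead of it and the grasp point (between the pads) lies 2 mm behind it; z points along the fingers, y is the line along which they close (so a half turn about z gives the same grasp; the last joint's range is limited). The gripper opens to 85 mm and grips with 20 to 120 N. Pads are 22 mm wide; open, the fingers measure 114 mm over their backs; the gripper's body (76 mm by 85 mm) begins 54 mm behind the grasp point. The pads swing forward as they close: fully open they stand 13 mm farther back than shut.
Start: joints at [1.299, 0.264, 1.604, -0, 1.274, -0.037], TCP at [0.157, 0.656, 0.248] pointing down, gripper open.
Joint ranges: [-2.63, 2.63], [-0.94, 2.18], [0.31, 2.57], [-1.31, 4.45], [0, 2.66], [-2.55, 2.55]. Speed limits (rad/s): [2.57, 2.57, 3.14, 3.14, 3.14, 3.14].

## Interface

Orientations are given as [roll, pitch, yaw] about the fixed x, y, z axes, in that order (R = Rz(yaw) Ry(pitch) Rx(roll)).
In Python, from workcell import bot gives the robot as it stands.
- The arm moves only by the tool carry_out, never from a script. Its argument "steps" is one flat list of numbers, 6 for each row, row after row: the shift along the world's x, y, z in cm, then the turn, a rotation vector about the world's x, y, z in rad. In form: [dx, dy, dz, rx, ry, rz, dx, dy, dz, rx, ry, rz, ...]. A call has exactly 10 rows; each row shifts and turns the commanded pose from where the row before left it; what a row does not reach is not made up. A row lasts 1/10 s, in which the tool goes at most 50 mm and 8.59 degrees, less where a joint would pass 70% of its speed; a pose out of reach is approached as far as the arm can. A call is refused whole if a number of a shift passes 5 or a number of a turn 0.15, either way. A call with a gripper value outside its range is refused whole. "fingers" is the closure in counts, from 0 (fully open) to 255 (shut), set as the call begins (left out, the last holds). The fingers move at their own pace and stop on an object; the grip force is fixed at half the most. Time passes only in rows, so rows that do not move let the fingers close, or fill a call up. It gives the time, the measured TCP pose, the force, the opening and the grip force at its end, in the units of the state.
- bot.get_state(): the state, without advancing time (a new reading comes with each control period).
- bot.capture(name): name is "scene" or "top" or "wrist"; returns a dict with "image" (400x640x3 uint8, red, green, blue), "range_z" (400x640 float32, m along the optical axis (not along the pixel's ray), 0 where there is no reading), "vertical_fov" (degrees; the focal length in pixels is half the picture's height over the tangent of half this angle, whatever the lens; pixels are square), "cx", "cy" (the principal point, pixels), "pose" (4x4, takes a point from camera to world coordinates). Camera axes: x right, y down, z forward; pixel columns grow to the right and rows downward; lengths in m; the calibration is good to about 2 mm. A picture is of the moment at which its call begins.
- bot.job_done(): hands the job in; it is judged then, once.
Trained networks look in a picture, given as the dict that the camera call returned (one of the last four; its "shot" number tells which), for a name from the list of things; names that differ only in an ending like _2 or _b are one class to them, and where a whole thing is asked for, a point or a joint stands for the part that bears it (a point fixed in the world has none). Each returns a list of dicts, best first, with "conf" (0 to 1); they miss things now and then, are a little off and sometimes report something else, mostly with a low value. They report only what shows in the picture. A call takes as long as a camera call.
- bot.outline_of(query, picture): "mask" (400x640 bool, what is visible of it) and "rect" ([left, top, right, bottom] in pixels, round what is visible of it).
The state is a dict: "time_s": time; "qpos": joint angles; "qvel": joint speeds; "joint_torque": joint torques, N m; "tcp_pos": TCP position; "tcp_rot": TCP orientation; "contact_force": force on the tool from outside, world axes, zero at the start; "torque": the same for the moment, N m; "finger_gap": finger opening in m; "grasp_force": force on a finger pad.
Only numpy, scipy, OpenCV 4.12 (cv2) and the standard library are available. Lean on these libraries where they do the work, as an engineer would, in place of code of your own. Each camera call takes 0.05 s, during which the arm holds its last target. There are 200 camera calls.

## Task

Before the guests come, give the still empty chocolate dispenser a check stroke: stand the small white paper cup upright in the middle of the carriage plate, let go, and slide the carriage all the way in under the spout. Then push the sprung arm round by its black knob until its pointer lines up with the red marker on the scale, without running past the marker, hold it there for a full second, and ease the arm slowly back to rest without letting it snap back. Leave the marker and the other things on the table where they are.

Things in the scene. Friction and masses are not known exactly. Their poses are not given: they have to be found in the camera images.
- dispenser: Grey and steel counter dispenser, fixed to the table. Origin on the table under the housing; its frame: x towards the guests' side (the overhanging head), y towards the side where the carriage sticks out, z up. Column x -130 to -30 mm, y +-80 mm; head on top of it x -130 to +90 mm, y +-80 mm, z 116 to 170 mm (flat top). A floor rail, 90 mm wide and 8 mm high, runs along y from -80 to +270 mm at x = +30 mm.
- spout (a point): Lower end of the spout under the head, dispenser frame (30, 0, 98) mm; with the carriage fully in, the plate's middle is right below it.
- carriage (a joint): Slide of the cup carriage, m: 0 fully out, 0.170 fully in (end stop). It moves along the dispenser's -y; about 1.5 N of friction plus a little drag, stays where it is left. It starts between 0 and 0.02.
- plate (a point): Middle of the upper face of the carriage's square steel plate, 14 mm above the table, where the cup stands (a black circle 54 mm wide is round it). The plate is 90 x 90 mm with a 4 mm thick lip that rises 7 mm above its face. Axes as the dispenser's.
- push_pad (a point): Middle of the top edge of the carriage's black upright push pad, 56 mm above the table. The pad is 50 mm wide along the dispenser's x, 12 mm thick along y, from 12 to 56 mm above the table, 120 mm outward (+y) from the plate's middle; push on its outer face towards -y.
- pivot (a point): Point on the arm's vertical pivot axis at the top face of the head, dispenser frame (-25, 0, 170) mm.
- dose_arm (a joint): Angle of the sprung arm about the vertical pivot, rad, counterclockwise from above: 0 at rest, 1.2 at the end stop. At angle q the knob lies from the pivot in the direction (q - 0.6) rad, and the pointer opposite, counterclockwise from the dispenser's x axis. A spring drives it back: about 2 N at the knob at rest, 7.5 N + light drag at the end of travel; let go far out it snaps back at about 3 rad/s or more. It counts as snapping when it returns faster than 2.5 rad/s.
- knob_top (a point): Centre of the top of the arm's black upright round knob, 20 mm in diameter and 42 mm tall (188 to 230 mm above the table), 110 mm from the pivot axis. The flat steel arm, 14 mm wide, is below it, its top at 188 mm.
- pointer_tip (a point): Tip of the arm's thin black tail pointer, 80 mm from the pivot on the far side from the knob, over the white scale with black ticks every 0.1 rad.
- marker (a joint): Where the red marker is set on the scale, rad, on the same count as dose_arm: the pointer lines up when both are equal. Starts between 0.5 and 1.0; stiff, leave it alone.
- marker_tip (a point): Point of the red marker, 80 mm from the pivot at pointer height; the pointer tip coincides with it when lined up. The red block behind is 14 x 10 x 12 mm, at 86 to 100 mm from the pivot.
- cup: Small white empty paper cup (the bigger brown cups at the table edges are not part of the job), 62 mm tall, 62 mm in outer diameter at the rim, tapering evenly to 50 mm at the foot, about 30 g. Origin at the middle of its underside. It stands upright at the start, on the dispenser's -y side.
- jug: Bystander: steel milk jug with a handle, 72 mm in diameter (109 mm over the handle), 90 mm tall; origin under its middle.
- sauce: Bystander: grey sauce bottle with black cap, 52 mm in diameter, 170 mm tall; origin under its middle.
- jar: Bystander: small amber jar with a green label and white lid, 60 mm in diameter, 75 mm tall; origin under its middle.

How it is judged:
On the way, in this order (a step that is already met when the one before it is completed fails the run):
1. the cup stands upright, released, in the middle of the carriage plate (horizontal distance between cup and plate below 0.018 m and z of cup in the frame of plate between -0.004 and 0.004 m and angle between cup's own z axis and vertical below 0.12 rad and contact force between the fingers and cup below 0.05 N), for 0.2 s.
2. the carriage is fully in, with the cup still standing on it (horizontal distance between cup and plate below 0.018 m and z of cup in the frame of plate between -0.004 and 0.004 m and angle between cup's own z axis and vertical below 0.12 rad and value of joint carriage above 0.165 m), for 0.2 s.
3. the arm's pointer is held at the red marker (distance between pointer_tip and marker_tip below 0.005 m and value of joint carriage above 0.165 m), for 0.8 s.
4. the arm is back at rest (value of joint dose_arm below 0.04 rad), for 0.2 s.
At the end, for the whole second after the job is handed in: The cup stands upright (within 0.12 rad) and still on the carriage plate, within 18 mm of its middle and 20 mm of the spout's axis, the carriage is within 5 mm of fully in, and the arm is back at rest (below 0.04 rad), after its pointer was held within 5 mm of the marker for 0.8 s (all of step 2 and horizontal distance between cup and spout below 0.02 m and value of joint dose_arm below 0.04 rad and linear speed of cup below 0.02 m/s); the robot touches nothing.
It fails at once if the pointer runs more than 10 mm past the marker (y of pointer_tip in the frame of marker_tip below -0.01 m).
It fails at once if the arm snaps back (faster than 2.5 rad/s) (velocity of joint dose_arm below -2.5 rad/s).
It fails at once if the marker is shifted by more than 4 mm (distance of marker_tip from where it was at the start of the episode above 0.004 m).
It fails at once if another thing on the table is moved by more than 30 mm (distance of any of jug, sauce, jar from where it was at the start of the episode above 0.03 m).
It also fails if it takes over 72 s, if anything falls off the work surface, if the arm or the gripper's body presses on something with over 40 N, if the wrist force passes 120 N, or if a joint passes its speed limit or range.

## Working session

There is one attempt and no reset: what is moved stays moved. The work goes in short steps, Python scripts to look and compute and a tool call to move; the robot and the scene stay as the last step left them, time stands still between calls to the robot, and variables do not carry over. Pictures are saved under pics/ and viewed, at most 10 in all, crops included, and the job is handed in when it is done.

Besides the shell and the picture viewer there is one more tool, called after "Call:" as name(argument=value, ...) on one line, values as JSON. carry_out: Moves the arm, as the interface text tells. Its arguments: {"type":"object","properties":{"steps":{"type":"array"},"fingers":{"type":"number"}},"required":["steps"]}

```bash
mkdir -p pics; ls; cat > h.py <<'E'
import numpy as np, cv2
from workcell import bot
def K(p):
    f=200/np.tan(np.radians(p["vertical_fov"])/2); return f,p["cx"],p["cy"]
def cloud(p,mask=None):
    f,cx,cy=K(p); z=p["range_z"]; v,u=np.mgrid[0:400,0:640]
    m=(z>0) if mask is None else (z>0)&mask
    P=np.stack([(u[m]-cx)/f*z[m],(v[m]-cy)/f*z[m],z[m]],1)
    T=np.array(p["pose"]); return P@T[:3,:3].T+T[:3,3], np.stack([u[m],v[m]],1)
def proj(p,X):
    f,cx,cy=K(p); T=np.array(p["pose"]); c=(np.atleast_2d(X)-T[:3,3])@T[:3,:3]
    return c[:,:2]/c[:,2:]*f+[cx,cy]
def save(p,n): cv2.imwrite(f"pics/{n}.png",p["image"][:,:,::-1])
E
cat > a.py <<'E'
from h import *
for c in ["scene","top"]:
    p=bot.capture(c); save(p,c+"0"); print(c,np.round(p["pose"],3).tolist())
    for q in ["dispenser","carriage","plate","push_pad","knob_top","dose_arm","pointer_tip","marker","cup","jug","sauce","jar"]:
        for d in bot.outline_of(q,p)[:2]:
            P,_=cloud(p,d["mask"])
            print(q,round(d["conf"],2),np.round(d["rect"]).tolist(),len(P),np.round(np.median(P,0),3) if len(P) else "",np.round(np.percentile(P,[2,98],axis=0),3).tolist() if len(P) else "")
a=np.hstack([cv2.imread("pics/scene0.png"),cv2.imread("pics/top0.png")])
E
python3 a.py
```

```text
pics
scene [[0.248, 0.718, -0.651, 1.234], [0.969, -0.188, 0.162, -0.193], [-0.006, -0.67, -0.742, 1.015], [0.0, 0.0, 0.0, 1.0]]
dispenser 0.78 [290.0, 158.0, 412.0, 253.0] 6156 [0.512 0.038 0.157] [[0.389, -0.066, 0.005], [0.602, 0.304, 0.194]]
dispenser 0.53 [319.0, 169.0, 334.0, 210.0] 344 [0.499 0.014 0.193] [[0.428, -0.021, 0.174], [0.591, 0.047, 0.231]]
carriage 0.66 [367.0, 186.0, 412.0, 229.0] 773 [0.485 0.222 0.017] [[0.444, 0.159, 0.007], [0.542, 0.316, 0.057]]
plate 0.88 [364.0, 184.0, 412.0, 225.0] 768 [0.487 0.22  0.017] [[0.445, 0.157, 0.009], [0.542, 0.315, 0.057]]
plate 0.59 [223.0, 200.0, 241.0, 228.0] 375 [ 0.394 -0.273  0.041] [[0.372, -0.298, 0.007], [0.43, -0.247, 0.065]]
push_pad 0.91 [361.0, 186.0, 409.0, 226.0] 747 [0.487 0.22  0.017] [[0.445, 0.158, 0.011], [0.542, 0.315, 0.057]]
knob_top 0.75 [319.0, 169.0, 335.0, 210.0] 337 [0.498 0.014 0.193] [[0.426, -0.021, 0.177], [0.591, 0.048, 0.231]]
knob_top 0.5 [289.0, 159.0, 412.0, 252.0] 6081 [0.513 0.036 0.158] [[0.392, -0.067, 0.006], [0.602, 0.301, 0.194]]
dose_arm 0.67 [321.0, 168.0, 336.0, 214.0] 319 [0.496 
[... 1752 characters left out ...]
85, 0.304, 0.194]]
pointer_tip 0.85 [307.0, 159.0, 338.0, 232.0] 529 [0.496 0.016 0.191] [[0.423, -0.018, 0.17], [0.588, 0.048, 0.231]]
cup 0.61 [411.0, 226.0, 434.0, 248.0] 362 [ 0.404 -0.277  0.012] [[0.375, -0.299, -0.001], [0.429, -0.244, 0.066]]
jug 0.65 [441.0, 176.0, 475.0, 204.0] 780 [ 0.547 -0.387  0.036] [[0.505, -0.419, -0.001], [0.579, -0.334, 0.092]]
sauce 0.77 [410.0, 152.0, 436.0, 181.0] 422 [ 0.607 -0.262  0.111] [[0.591, -0.289, 0.015], [0.636, -0.245, 0.173]]
jar 0.94 [186.0, 234.0, 213.0, 255.0] 431 [0.383 0.371 0.074] [[0.358, 0.351, 0.008], [0.412, 0.403, 0.081]]
jar 0.43 [308.0, 163.0, 337.0, 230.0] 537 [0.498 0.016 0.191] [[0.428, -0.018, 0.169], [0.587, 0.048, 0.231]]
```

```bash
cat > b.py <<'E'
from h import *
for c in ["scene","top"]:
    p=bot.capture(c); P,uv=cloud(p)
    roi=(P[:,0]>.3)&(P[:,0]<.65)&(P[:,1]>-.12)&(P[:,1]<.33)
    h=P[roi&(abs(P[:,2]-.17)<.006)]; r=cv2.minAreaRect((h[:,:2]*1000).astype(np.float32)); print(c,"head",r,np.median(h[:,2]))
    k=P[roi&(abs(P[:,2]-.23)<.006)]; print("knob",len(k),k.mean(0),(k.max(0)+k.min(0))/2)
    a=P[roi&(abs(P[:,2]-.0565)<.006)&(P[:,1]>.2)]; print("pad",len(a),a.mean(0),cv2.minAreaRect((a[:,:2]*1000).astype(np.float32)))
    a=P[roi&(abs(P[:,2]-.014)<.003)&(P[:,1]>.12)&(P[:,1]<.27)]; print("plate",len(a),a.mean(0),cv2.minAreaRect((a[:,:2]*1000).astype(np.float32)))
    cu=P[(P[:,0]>.35)&(P[:,0]<.45)&(P[:,1]>-.32)&(P[:,1]<-.22)&(P[:,2]>.055)]; print("cup rim",len(cu),(cu.max(0)+cu.min(0))/2,cu.max(0),cu.min(0))
    hsv=cv2.cvtColor(p["image"],cv2.COLOR_RGB2HSV); red=((hsv[:,:,0]<8)|(hsv[:,:,0]>172))&(hsv[:,:,1]>130)&(hsv[:,:,2]>80)
    R,u=cloud(p,red); s=(R[:,2]>.15)&(R[:,0]<.6)&(R[:,0]>.3)&(abs(R[:,1])<.2); print("red",s.sum(),R[s].mean(0) if s.any() else "",u[s].mean(0) if s.any() else "")
    save(p,c+"1")
s=cv2.imread("pics/scene1.png")[140:300,170:440]; t=cv2.imread("pics/top1.png")[140:260,180:480]
cv2.imwrite("pics/both.png",np.vstack([cv2.resize(s,(506,300),interpolation=2),cv2.resize(t,(506,202),interpolation=2)]))
cv2.imwrite("pics/t.png",cv2.resize(t,(800,320),interpolation=2))
E
python3 b.py
```

```text
scene head ((483.68389892578125, 27.900222778320312), (222.00701904296875, 161.03494262695312), 14.117729187011719) 0.17149879204886664
knob 42 [ 0.58349853 -0.01200101  0.22975462] [ 0.5821848  -0.0115807   0.22863324]
pad 50 [0.46632302 0.31080652 0.0554073 ] ((466.35357666015625, 311.13580322265625), (53.049129486083984, 12.792804718017578), 8.85922908782959)
plate 402 [0.49802884 0.20353703 0.01430303] ((494.509765625, 195.99002075195312), (90.45643615722656, 169.40118408203125), 13.166926383972168)
cup rim 100 [ 0.40099046 -0.27275463  0.06120699] [ 0.43268721 -0.24266109  0.0672918 ] [ 0.36929371 -0.30284817  0.05512218]
red 11 [ 0.39407568 -0.00594761  0.18055336] [309.54545455 166.36363636]
top head ((484.3748779296875, 28.553390502929688), (220.55650329589844, 159.86676025390625), 13.781462669372559) 0.17132331818740476
knob 49 [ 0.58173201 -0.01138324  0.22961799] [ 0.5827165  -0.01186303  0.23014299]
pad 70 [0.46526189 0.31125781 0.05617983] ((466.273681640625, 311.2619934082031), (48.29983901977539, 12.992815971374512), 11.29585075378418)
plate 602 [0.49362332 0.19801888 0.01405204] ((493.73291015625, 201.85191345214844), (91.75074768066406, 150.6470184326172), 14.156107902526855)
cup rim 97 [ 0.40296541 -0.27203252  0.06101415] [ 0.43195753 -0.24240954  0.06698275] [ 0.37397328 -0.3016555   0.05504556]
red 3 [ 0.39238188 -0.00628175  0.18422237] [329.66666667 237.33333333]
```

View pics/both.png

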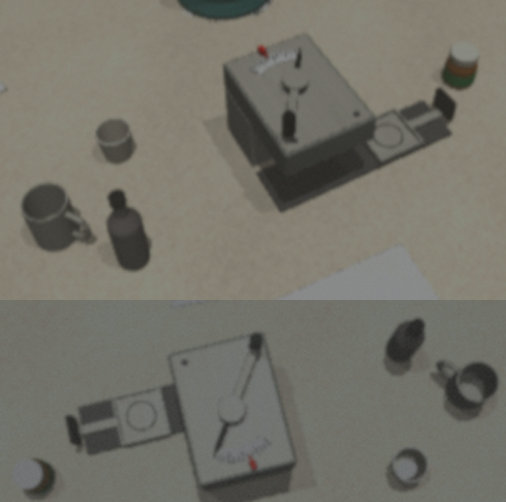

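```bash
python3 - <<'E'
from h import *
from scipy.spatial.transform import Rotation as R
s=bot.get_state(); print(s)
print(R.from_euler("xyz",s["tcp_rot"]).as_matrix().round(3) if len(np.ravel(s["tcp_rot"]))==3 else "")
E
```

```text
{'time_s': 1.4, 'qpos': array([ 1.29909794e+00,  2.63890104e-01,  1.60397168e+00, -1.21818081e-05,
        1.27367106e+00, -3.68922908e-02]), 'qvel': array([-0.00206339,  0.00174162, -0.00242221,  0.00036613,  0.00123795,
       -0.00017862]), 'joint_torque': array([ 1.12932677e-03, -5.15056837e+01, -3.67706251e+01,  1.05779202e-04,
        1.05356670e-03,  1.41383933e-05]), 'tcp_pos': array([0.15704718, 0.65649535, 0.24830172]), 'tcp_rot': array([3.14153331e+00, 1.38463598e-05, 2.90679012e+00]), 'contact_force': array([0.20148894, 0.19010819, 0.31142871]), 'torque': array([-0.00748846, -0.01234297, -0.00020036]), 'grasp_force': 0.0, 'finger_gap': 0.0854166634877774}
[[-0.973  0.233  0.   ]
 [ 0.233  0.973  0.   ]
 [-0.     0.    -1.   ]]
```

Call:
carry_out(steps=[3,-3.5,0.8,0,0,-0.109,3,-3.5,0.8,0,0,-0.109,3,-3.5,0.8,0,0,-0.109,3,-3.5,0.8,0,0,-0.109,3,-3.5,0.8,0,0,-0.109,3,-3.5,0.8,0,0,-0.109,3,-3.5,0.8,0,0,-0.109,3,-3.5,0.8,0,0,-0.109,3,-3.5,0.8,0,0,-0.109,3,-3.5,0.8,0,0,-0.111])

```text
time_s: 2.4
tcp_pos: [0.458, 0.3049, 0.329]
tcp_rot: [3.141, -0.0, 1.81]
contact_force: [1.4, 0.3, 0.6]
finger_gap: 0.0853
grasp_force: 0.0
```

Call:
carry_out(steps=[0,-5,0,0,0,0,0,-5,0,0,0,0,0,-5,0,0,0,0,0,-5,0,0,0,0,0,-5,0,0,0,0,0,-5,0,0,0,0,0,-5,0,0,0,0,0,-5,0,0,0,0,-1,-4.5,-2,0,0,0,-1,-4.5,-2,0,0,0])

```text
time_s: 3.4
tcp_pos: [0.4372, -0.1854, 0.2892]
tcp_rot: [3.139, 0.002, 1.814]
contact_force: [0.7, -0.6, -0.5]
finger_gap: 0.0858
grasp_force: 0.0
```

Call:
carry_out(steps=[-1,-3,-2,0,0,0,-1,-3,-2,0,0,0,-1,-2,-2,0,0,0,-0.5,-0.7,-2,0,0,0,0,0,-2,0,0,0,0,0,-1,0,0,0,0,0,0,0,0,0,0,0,0,0,0,0,0,0,0,0,0,0,0,0,0,0,0,0])

```text
time_s: 4.4
tcp_pos: [0.403, -0.2704, 0.1798]
tcp_rot: [3.14, 0.002, 1.815]
contact_force: [-0.6, -0.4, -0.5]
finger_gap: 0.0856
grasp_force: 0.0
```

```bash
python3 - <<'E'
from h import *
p=bot.capture("wrist"); save(p,"w0"); print(np.round(p["pose"],3).tolist(), bot.get_state()["tcp_pos"])
for d in bot.outline_of("cup",p)[:2]:
    P,_=cloud(p,d["mask"]); print(d["conf"],d["rect"],len(P))
    if len(P):
        z=P[:,2]; t=P[(z>.055)&(z<.07)]; 
        if len(t)>5: print(np.percentile(z,[1,50,99]),(t.max(0)+t.min(0))/2,cv2.minEnclosingCircle((t[:,:2]*1000).astype(np.float32)))
E
```

```text
[[0.97, 0.233, 0.07, 0.386], [0.243, -0.929, -0.279, -0.199], [-0.0, 0.288, -0.958, 0.305], [0.0, 0.0, 0.0, 1.0]] [ 0.40285821 -0.27031403  0.17959306]
0.84 [280.8, 162.1, 352.8, 236.7] 4435
[0.00209031 0.0305143  0.06278628] [ 0.40279761 -0.27188869  0.05926972] ((402.62652587890625, -272.1849670410156), 30.72501564025879)
```

View pics/w0.png

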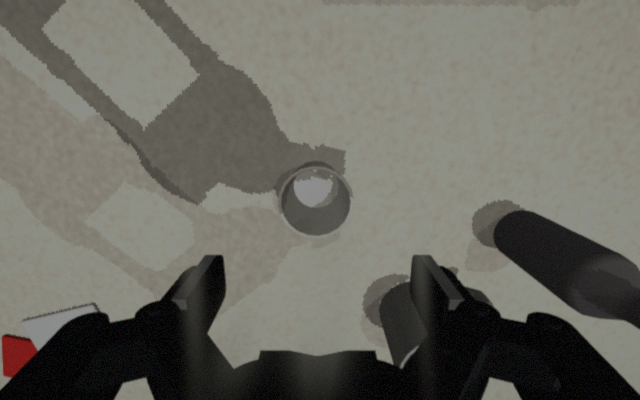

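Call:
carry_out(steps=[0,-0.2,-2.5,0,0,0,0,0,-2.5,0,0,0,0,0,-2.5,0,0,0,0,0,-2.5,0,0,0,0,0,-2,0,0,0,0,0,-1,0,0,0,0,0,-0.7,0,0,0,0,0,0,0,0,0,0,0,0,0,0,0,0,0,0,0,0,0])

```text
time_s: 5.5
tcp_pos: [0.403, -0.2727, 0.0426]
tcp_rot: [3.14, 0.002, 1.815]
contact_force: [-0.2, -0.1, -0.1]
finger_gap: 0.0853
grasp_force: 0.0
```

Call:
carry_out(steps=[0,0,0,0,0,0,0,0,0,0,0,0,0,0,0,0,0,0,0,0,0,0,0,0,0,0,0,0,0,0,0,0,0,0,0,0,0,0,0,0,0,0,0,0,0,0,0,0,0,0,0,0,0,0,0,0,0,0,0,0], fingers=110)

```text
time_s: 6.5
tcp_pos: [0.4027, -0.2727, 0.0429]
tcp_rot: [3.141, 0.001, 1.815]
contact_force: [-3.3, 1.2, 8.2]
finger_gap: 0.0598
grasp_force: 62.9
```

Call:
carry_out(steps=[0,0,1,0,0,0,0,0,2,0,0,0,0,0,3,0,0,0,0,0,3.5,0,0,0,0,0,3.5,0,0,0,0,0,3.5,0,0,0,0,0,3.5,0,0,0,0,0,3.5,0,0,0,0,0,3,0,0,0,0,0,2,0,0,0])

```text
time_s: 7.5
tcp_pos: [0.4026, -0.2724, 0.3301]
tcp_rot: [3.139, 0.003, 1.815]
contact_force: [0.5, 0.2, -1.0]
finger_gap: 0.0599
grasp_force: 64.5
```

```bash
python3 - <<'E'
from h import *
s=bot.get_state(); print(s["tcp_pos"],s["finger_gap"],s["grasp_force"])
p=bot.capture("scene"); save(p,"s2")
for d in bot.outline_of("cup",p)[:2]:
    P,_=cloud(p,d["mask"]); print(d["conf"],d["rect"],np.percentile(P,[1,50,99],axis=0))
    l,t,r,b=map(int,d["rect"]); 
u=proj(p,s["tcp_pos"])[0].astype(int); print(u)
cv2.imwrite("pics/s2c.png",cv2.resize(cv2.imread("pics/s2.png")[max(0,u[1]-60):u[1]+60,max(0,u[0]-60):u[0]+60],(480,480)))
E
```

```text
[ 0.40259691 -0.27238071  0.33009766] 0.05989326934461044 64.53108679968864
0.87 [201.9, 137.8, 224.4, 167.9] [[ 0.37823359 -0.29874681  0.29039923]
 [ 0.42188292 -0.28473056  0.32058222]
 [ 0.43173622 -0.24900234  0.35180124]]
0.66 [364.0, 188.3, 412.5, 225.0] [[4.41809616e-01 1.54559407e-01 5.20544626e-04]
 [4.86206797e-01 2.21034635e-01 1.64861659e-02]
 [5.44956103e-01 3.42667246e-01 5.85876877e-02]]
[212 145]
```

View pics/s2c.png

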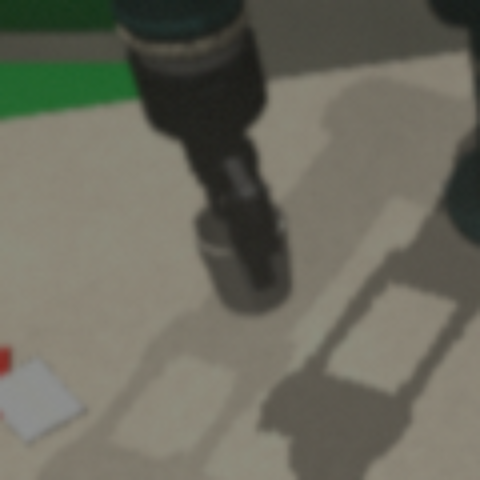

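Call:
carry_out(steps=[0.5,2.5,0,0,0,0,0.9,4.5,0,0,0,0,0.9,4.5,0,0,0,0,0.9,4.5,0,0,0,0,0.9,4.5,0,0,0,0,0.9,4.5,0,0,0,0,0.9,4.5,0,0,0,0,0.9,4.5,0,0,0,0,0.9,4.5,0,0,0,0,0.9,4.5,0,0,0,0])

```text
time_s: 8.6
tcp_pos: [0.4873, 0.1597, 0.3248]
tcp_rot: [-3.14, 0.0, 1.815]
contact_force: [0.5, -0.3, 0.6]
finger_gap: 0.0601
grasp_force: 64.6
```

Call:
carry_out(steps=[0.6,2.9,0,0,0,0,0,0.8,-1,0,0,0,0,0,-3,0,0,0,0,0,-3.5,0,0,0,0,0,-3.5,0,0,0,0,0,-3.5,0,0,0,0,0,-3,0,0,0,0,0,-2,0,0,0,0,0,-0.5,0,0,0,0,0,0,0,0,0])

```text
time_s: 9.6
tcp_pos: [0.4926, 0.1938, 0.1247]
tcp_rot: [-3.138, 0.001, 1.814]
contact_force: [-0.8, 0.4, -0.9]
finger_gap: 0.0598
grasp_force: 64.6
```

```bash
python3 - <<'E'
from h import *
s=bot.get_state(); print(s["tcp_pos"],s["finger_gap"],s["grasp_force"])
p=bot.capture("wrist"); save(p,"w1")
P,uv=cloud(p); f=(abs(P[:,2]-.014)<.004)&(abs(P[:,0]-.494)<.08)&(P[:,1]>.14)&(P[:,1]<.26)
print(f.sum()); 
im=p["image"].copy()
o=np.array([.5035,.033,0]);c,sn=np.cos(.2435),np.sin(.2435)
a=np.linspace(0,2*np.pi,60)
for y in [.159]:
    C=o+np.array([.03*c-y*sn,.03*sn+y*c,.014]); print(C)
    for Q in (C+np.c_[.027*np.cos(a),.027*np.sin(a),0*a], C+np.array([[i*.045*c-j*.045*sn,i*.045*sn+j*.045*c,.007] for i,j in[(-1,-1),(1,-1),(1,1),(-1,1)]])):
        cv2.polylines(im,[proj(p,Q).astype(np.int32)],True,(255,0,0),1)
cv2.imwrite("pics/w1o.png",im[:,:,::-1])
E
```

```text
[0.49258099 0.1937693  0.1247206 ] 0.059773642024569244 64.5824086619541
7284
[0.49427997 0.19454254 0.014     ]
```

View pics/w1o.png

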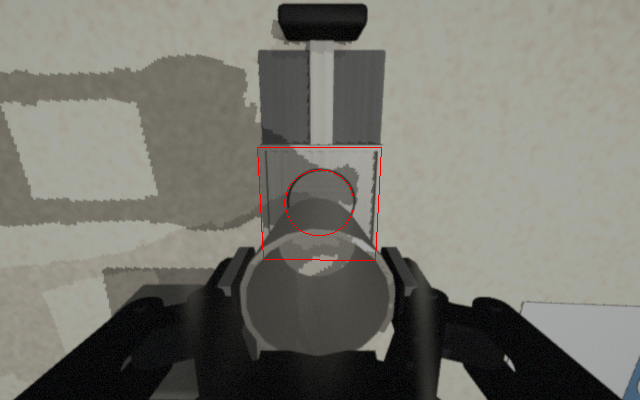

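Call:
carry_out(steps=[0.15,0.1,-1.5,0,0,0,0,0,-2,0,0,0,0,0,-1.5,0,0,0,0,0,-0.7,0,0,0,0,0,-0.4,0,0,0,0,0,-0.3,0,0,0,0,0,-0.2,0,0,0,0,0,0,0,0,0,0,0,0,0,0,0,0,0,0,0,0,0])

```text
time_s: 10.65
tcp_pos: [0.496, 0.196, 0.0609]
tcp_rot: [3.141, -0.0, 1.815]
contact_force: [0.0, 0.8, -0.0]
finger_gap: 0.0596
grasp_force: 64.6
```

Call:
carry_out(steps=[-0.1,-0.1,-0.1,0,0,0,0,0,-0.1,0,0,0,0,0,-0.1,0,0,0,0,0,-0.1,0,0,0,0,0,0,0,0,0,0,0,0,0,0,0,0,0,0,0,0,0,0,0,0,0,0,0,0,0,0,0,0,0,0,0,0,0,0,0])

```text
time_s: 11.65
tcp_pos: [0.4946, 0.195, 0.057]
tcp_rot: [-3.141, -0.0, 1.815]
contact_force: [-1.9, -0.3, 6.2]
finger_gap: 0.0601
grasp_force: 64.9
```

Call:
carry_out(steps=[0,0,0,0,0,0,0,0,0,0,0,0,0,0,0,0,0,0,0,0,0,0,0,0,0,0,0,0,0,0,0,0,0,0,0,0,0,0,0,0,0,0,0,0,0,0,0,0,0,0,0,0,0,0,0,0,0,0,0,0], fingers=0)

```text
time_s: 12.65
tcp_pos: [0.4946, 0.1949, 0.0565]
tcp_rot: [-3.142, 0.0, 1.815]
contact_force: [0.6, -0.9, 0.3]
finger_gap: 0.0856
grasp_force: 0.0
```

Call:
carry_out(steps=[0,0,1,0,0,0,0,0,1.5,0,0,0,0,0,2,0,0,0,0,0,2,0,0,0,0,0,2,0,0,0,0,0,2,0,0,0,0,0,1,0,0,0,0,0,0,0,0,0,0,0,0,0,0,0,0,0,0,0,0,0])

```text
time_s: 13.65
tcp_pos: [0.4938, 0.1946, 0.1703]
tcp_rot: [-3.139, 0.0, 1.815]
contact_force: [1.0, 0.1, -1.2]
finger_gap: 0.0853
grasp_force: 0.0
```

```bash
cat > c.py <<'E'
from h import *
s=bot.get_state(); print(s["tcp_pos"],s["finger_gap"])
for c in ["wrist","scene"]:
  p=bot.capture(c); save(p,"x_"+c+str(round(s["time_s"])))
  for q in ["cup","push_pad"]:
    for d in bot.outline_of(q,p)[:1]:
      P,_=cloud(p,d["mask"]); z=P[:,2]
      print(c,q,d["conf"],d["rect"],np.percentile(P,[1,50,99],axis=0).round(4).tolist())
      t=P[(z>.065)&(z<.085)] if q=="cup" else P[(z>.050)&(z<.064)]
      if len(t)>5: print(" top",len(t),cv2.minAreaRect((t[:,:2]*1000).astype(np.float32)),cv2.minEnclosingCircle((t[:,:2]*1000).astype(np.float32)))
E
python3 c.py
```

```text
[0.4937724  0.19461562 0.17032716] 0.08528760705285504
wrist cup 0.62 [278.4, 164.9, 362.3, 248.0] [[0.4661, 0.1668, 0.0163], [0.4968, 0.1857, 0.0458], [0.5234, 0.2245, 0.0767]]
 top 1613 ((494.55096435546875, 195.67092895507812), (60.43163299560547, 60.555240631103516), 88.31822967529297) ((494.85198974609375, 195.26748657226562), 30.942609786987305)
wrist push_pad 0.66 [267.0, 25.2, 371.1, 232.2] [[0.4442, 0.1478, 0.0125], [0.4755, 0.2358, 0.0169], [0.5428, 0.3194, 0.0567]]
 top 1343 ((466.0306701660156, 312.2373962402344), (48.71469497680664, 11.734029769897461), 13.945008277893066) ((466.1094055175781, 312.23248291015625), 24.539505004882812)
scene cup 0.59 [367.1, 185.5, 411.5, 224.5] [[0.4459, 0.1566, 0.0054], [0.5014, 0.2375, 0.0178], [0.5446, 0.3161, 0.0578]]
scene push_pad 0.87 [364.3, 185.0, 411.2, 227.4] [[0.4469, 0.1538, 0.0099], [0.4978, 0.239, 0.0178], [0.5456, 0.3197, 0.0578]]
 top 44 ((467.97552490234375, 311.2364501953125), (47.032352447509766, 10.672818183898926), 10.090322494506836) ((468.2329406738281, 309.7900085449219), 23.619972229003906)
```

Call:
carry_out(steps=[-0.5,2.1,0,0,0,0,-0.9,3.6,0,0,0,0,-0.9,3.6,0,0,0,0,-0.9,3.6,0,0,0,0,-0.6,2.7,0,0,0,0,0,0,-2,0,0,0,0,0,-3,0,0,0,0,0,-2,0,0,0,0,0,0,0,0,0,0,0,0,0,0,0], fingers=255)

```text
time_s: 14.95
tcp_pos: [0.4565, 0.3508, 0.1013]
tcp_rot: [-3.141, 0.0, 1.815]
contact_force: [0.2, 0.9, 0.1]
finger_gap: 0.0
grasp_force: 0.0
```

Call:
carry_out(steps=[0,0,-1,0,0,0,0,0,-2,0,0,0,0,0,-2,0,0,0,0,0,-1,0,0,0,0,0,0,0,0,0,0,0,0,0,0,0,0,0,0,0,0,0,0,0,0,0,0,0,0,0,0,0,0,0,0,0,0,0,0,0])

```text
time_s: 15.95
tcp_pos: [0.4569, 0.3511, 0.042]
tcp_rot: [3.141, -0.0, 1.815]
contact_force: [-0.8, -0.2, 0.5]
finger_gap: 0.0005
grasp_force: 0.0
```

Call:
carry_out(steps=[0.19,-0.78,0,0,0,0,0.19,-0.78,0,0,0,0,0.1,-0.39,0,0,0,0,0.1,-0.39,0,0,0,0,0.1,-0.39,0,0,0,0,0.14,-0.58,0,0,0,0,0.19,-0.78,0,0,0,0,0.24,-0.97,0,0,0,0,0.19,-0.78,0,0,0,0,0.1,-0.39,0,0,0,0])

```text
time_s: 16.95
tcp_pos: [0.4722, 0.2875, 0.0414]
tcp_rot: [-3.141, 0.0, 1.814]
contact_force: [-1.9, 0.7, -1.7]
finger_gap: 0.0001
grasp_force: 0.8
```

```bash
python3 c.py; python3 -c "
from h import *
print(bot.get_state()['contact_force'])"
```

```text
[0.47215878 0.28751029 0.04141763] 0.0001365484156413922
wrist cup 0.41 [264.6, 274.9, 366.9, 352.8] [[0.452, 0.2254, 0.0154], [0.4847, 0.272, 0.0245], [0.4999, 0.2828, 0.0563]]
wrist push_pad 0.89 [267.8, 268.3, 367.8, 357.3] [[0.4517, 0.2249, 0.0077], [0.4837, 0.2722, 0.0241], [0.5001, 0.2978, 0.074]]
 top 113 ((474.84027099609375, 280.83929443359375), (27.138471603393555, 29.413978576660156), 14.643047332763672) ((474.22723388671875, 283.8331298828125), 17.763973236083984)
scene cup 0.77 [358.8, 197.9, 377.3, 226.0] [[0.4832, 0.1274, 0.0155], [0.5253, 0.1611, 0.0507], [0.572, 0.1849, 0.1442]]
 top 47 ((512.82373046875, 167.9761962890625), (23.404685974121094, 59.34069061279297), 61.32299041748047) ((507.20806884765625, 157.70928955078125), 29.67044448852539)
scene push_pad 0.6 [353.8, 190.5, 400.1, 233.0] [[0.4509, 0.1122, 0.0068], [0.5037, 0.1998, 0.0178], [0.5548, 0.2812, 0.0579]]
 top 50 ((477.0118103027344, 271.2274169921875), (47.40198516845703, 16.972902297973633), 10.331729888916016) ((477.4795227050781, 268.6619567871094), 23.706945419311523)
[-0.13365203  0.5786105   0.38172855]
```

Call:
carry_out(steps=[0.12,-0.49,0,0,0,0,0.19,-0.78,0,0,0,0,0.24,-0.97,0,0,0,0,0.24,-0.97,0,0,0,0,0.24,-0.97,0,0,0,0,0.24,-0.97,0,0,0,0,0.24,-0.97,0,0,0,0,0.24,-0.97,0,0,0,0,0.19,-0.78,0,0,0,0,0.12,-0.49,0,0,0,0])

```text
time_s: 18.25
tcp_pos: [0.4927, 0.2041, 0.0414]
tcp_rot: [-3.141, 0.0, 1.814]
contact_force: [1.6, 1.2, 0.5]
finger_gap: 0.0004
grasp_force: 0.8
```

Call:
carry_out(steps=[0.1,-0.39,0,0,0,0,0.1,-0.39,0,0,0,0,0.1,-0.39,0,0,0,0,0.1,-0.39,0,0,0,0,0.1,-0.39,0,0,0,0,0.07,-0.29,0,0,0,0,0.05,-0.19,0,0,0,0,0.02,-0.1,0,0,0,0,0,0,0,0,0,0,0,0,0,0,0,0])

```text
time_s: 19.25
tcp_pos: [0.499, 0.1795, 0.0413]
tcp_rot: [-3.141, 0.0, 1.815]
contact_force: [-0.3, 0.1, -0.2]
finger_gap: -0.0001
grasp_force: 0.0
```

Call:
carry_out(steps=[0.02,-0.1,0,0,0,0,0.02,-0.1,0,0,0,0,0.03,-0.1,0,0,0,0,0.03,-0.1,0,0,0,0,0.02,-0.1,0,0,0,0,0.02,-0.1,0,0,0,0,0,0,0,0,0,0,0,0,0,0,0,0,0,0,0,0,0,0,0,0,0,0,0,0])

```text
time_s: 20.25
tcp_pos: [0.5005, 0.1737, 0.0415]
tcp_rot: [3.142, 0.0, 1.815]
contact_force: [0.8, 1.4, -0.5]
finger_gap: 0.0
grasp_force: 0.5
```

Call:
carry_out(steps=[0.03,-0.1,0,0,0,0,0.02,-0.1,0,0,0,0,0.02,-0.1,0,0,0,0,0.02,-0.1,0,0,0,0,0,0,0,0,0,0,0,0,0,0,0,0,0,0,0,0,0,0,0,0,0,0,0,0,0,0,0,0,0,0,0,0,0,0,0,0])

```text
time_s: 21.25
tcp_pos: [0.5005, 0.1735, 0.0416]
tcp_rot: [3.141, -0.006, 1.813]
contact_force: [-4.1, 16.9, -2.1]
finger_gap: -0.0
grasp_force: 9.0
```

Call:
carry_out(steps=[-0.1,0.4,0,0,0,0,-0.25,1,0,0,0,0,-0.5,2,0,0,0,0,-0.5,2,0,0,0,0,0,0,3,0,0,0,0,0,4.5,0,0,0,0,0,4.5,0,0,0,0,0,4.5,0,0,0,0,0,4.5,0,0,0,0,0,4.5,0,0,0])

```text
time_s: 22.25
tcp_pos: [0.4875, 0.2234, 0.2985]
tcp_rot: [3.141, 0.001, 1.815]
contact_force: [0.9, 0.3, -0.5]
finger_gap: 0.0003
grasp_force: 0.0
```

```bash
python3 c.py; python3 - <<'E'
from h import *
import glob
s=cv2.imread(sorted(glob.glob("pics/x_scene2*"))[-1]); cv2.imwrite("pics/c1.png",cv2.resize(s[140:260,270:430],(640,480)))
E
```

```text
[0.48751873 0.22344667 0.2985468 ] 0.00033055816964999403
wrist cup 0.35 [299.2, 208.8, 335.7, 240.3] [[0.4805, 0.1205, 0.0157], [0.5067, 0.1594, 0.0462], [0.5263, 0.168, 0.0573]]
wrist push_pad 0.72 [298.1, 212.8, 338.6, 242.2] [[0.4809, 0.1208, 0.0158], [0.5067, 0.1596, 0.0481], [0.5267, 0.168, 0.0573]]
 top 375 ((504.8121337890625, 157.1958465576172), (48.880374908447266, 12.696073532104492), 13.72472095489502) ((504.361572265625, 158.79165649414062), 24.5534725189209)
scene cup 0.51 [328.9, 223.4, 344.6, 237.9] [[0.5401, 0.01, 0.0137], [0.5556, 0.0358, 0.038], [0.5994, 0.0593, 0.1201]]
 top 6 ((561.3555297851562, 41.095603942871094), (4.467682838439941, 19.305322647094727), 2.904813051223755) ((559.12451171875, 40.982398986816406), 9.65276050567627)
scene push_pad 0.88 [320.8, 209.0, 371.1, 248.3] [[0.5038, -0.0021, 0.0107], [0.5494, 0.0709, 0.017], [0.5835, 0.163, 0.058]]
 top 17 ((521.2217407226562, 159.08432006835938), (14.377668380737305, 10.769037246704102), 17.058168411254883) ((521.290283203125, 158.86074829101562), 8.843659400939941)
```

View pics/c1.png

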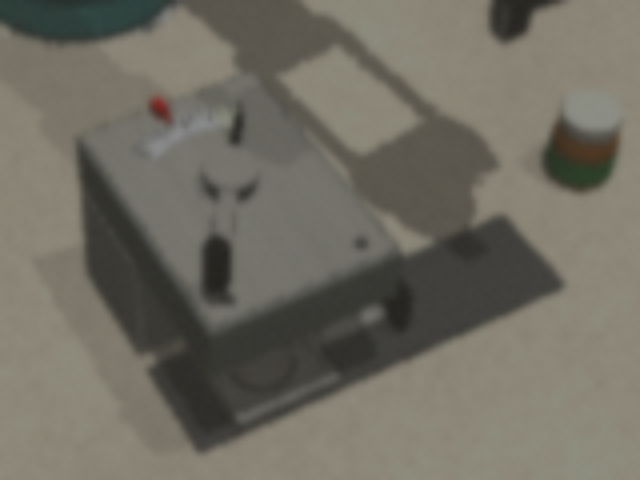

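Call:
carry_out(steps=[-0.6,-2,0,0,0,0,-1,-4,0,0,0,0,-1,-4,0,0,0,0,-1,-4,0,0,0,0,-1,-4,0,0,0,0,-1,-4,0,0,0,0,-0.4,-2,0,0,0,0,0,0,0,0,0,0,0,0,0,0,0,0,0,0,0,0,0,0])

```text
time_s: 23.55
tcp_pos: [0.4276, -0.0155, 0.2955]
tcp_rot: [-3.14, -0.001, 1.815]
contact_force: [-0.4, 0.1, -0.7]
finger_gap: 0.0003
grasp_force: 0.0
```

```bash
cat > m.py <<'E'
from h import *
import sys
PIV=np.array([.4792,.027,.19]); YAW=.2435
def ang(P): # joint count of a point on the pointer side
    d=np.asarray(P)[:2]-PIV[:2]; return (np.arctan2(-d[1],-d[0])+.6-YAW)
def tip(q,r=.08,z=.19): a=q-.6+YAW+np.pi; return PIV[:2].tolist()+[0] if 0 else np.array([PIV[0]+r*np.cos(a),PIV[1]+r*np.sin(a),z])
if __name__=="__main__":
    p=bot.capture("wrist"); n=sys.argv[1]
    P,uv=cloud(p); hsv=cv2.cvtColor(p["image"],cv2.COLOR_RGB2HSV)
    red=((hsv[:,:,0]<8)|(hsv[:,:,0]>172))&(hsv[:,:,1]>130)&(hsv[:,:,2]>60)
    R,u=cloud(p,red); s=(R[:,2]>.165)&(R[:,2]<.22)&(np.hypot(*(R[:,:2]-PIV[:2]).T)<.12); R=R[s]
    print("red",len(R),R.mean(0),ang(R.mean(0)),"r",np.hypot(*(R[:,:2]-PIV[:2]).T).min(),R[:,2].min(),R[:,2].max())
    i=np.argmin(np.hypot(*(R[:,:2]-PIV[:2]).T)); print("inner",R[i],ang(R[i]),np.percentile([ang(x) for x in R],[2,50,98]))
    h=P[(abs(P[:,2]-.171)<.005)&(np.hypot(*(P[:,:2]-PIV[:2]).T)<.3)]
    im=p["image"].copy()
    for q,c in ((0,(0,255,0)),(ang(R.mean(0)),(255,255,0))):
        a,b=proj(p,np.array([tip(q,.05),tip(q,.08)])).astype(int); cv2.line(im,tuple(map(int,a)),tuple(map(int,b)),c,1)
    x,y=proj(p,tip(.5,.07))[0].astype(int); print(x,y); x=min(max(x,120),520);y=min(max(y,90),310)
    cv2.imwrite(f"pics/{n}.png",cv2.resize(im[y-90:y+90,x-120:x+120,::-1],(800,600)))
E
python3 m.py m0; python3 - <<'E'
from h import *
p=bot.capture("scene");P,_=cloud(p)
s=P[(abs(P[:,0]-.54)<.06)&(abs(P[:,1]-.04)<.05)&(P[:,2]>.025)&(P[:,2]<.08)]
print(len(s),np.percentile(s,[5,50,95],axis=0))
E
```

```text
red 259 [ 0.39428678 -0.0042432   0.18223247] 0.709069137378344 r 0.07711583474466115 0.17481326967494165 0.1846455671204668
inner [0.40656351 0.00110034 0.17704523] 0.6990117669071831 [0.66328678 0.70919453 0.7587299 ]
304 160
92 [[0.54731372 0.01716521 0.02604296]
 [0.5566803  0.0371948  0.04438796]
 [0.5639751  0.0587122  0.06539249]]
```

View pics/m0.png

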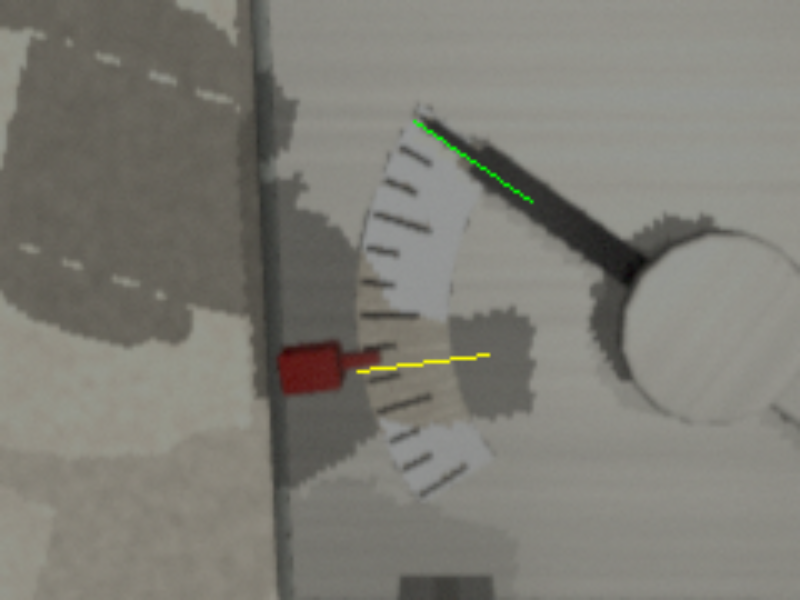

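Call:
carry_out(steps=[1.6,-0.6,0,0,0,-0.03,3.2,-1.2,0,0,0,-0.05,3.2,-1.2,0,0,0,-0.05,3.2,-1.2,0,0,0,-0.05,3.2,-1.2,0,0,0,-0.05,1.3,-0.6,0,0,0,-0.014,0,0,-2,0,0,0,0,0,-2.9,0,0,0,0,0,-2,0,0,0,0,0,-1,0,0,0])

```text
time_s: 24.65
tcp_pos: [0.5832, -0.0751, 0.2147]
tcp_rot: [-3.137, -0.001, 1.572]
contact_force: [-0.0, 0.3, 0.4]
finger_gap: -0.0002
grasp_force: 0.0
```

Call:
carry_out(steps=[0,0.5,0,0,0,0,0,0.7,0,0,0,0,0,0.7,0,0,0,0,0,0.6,0,0,0,0,0,0.4,0,0,0,0,0,0.2,0,0,0,0,0,0,0,0,0,0,0,0,0,0,0,0,0,0,0,0,0,0,0,0,0,0,0,0])

```text
time_s: 25.65
tcp_pos: [0.5848, -0.0455, 0.2174]
tcp_rot: [-3.141, 0.0, 1.57]
contact_force: [-0.4, -1.1, 0.1]
finger_gap: -0.0001
grasp_force: 0.0
```

Call:
carry_out(steps=[0,0.4,0,0,0,0,0,0.5,0,0,0,0,0,0.6,0,0,0,0,0,0.7,0,0,0,0,0,0.7,0,0,0,0,0,0.7,0,0,0,0,0,0.7,0,0,0,0,0,0.7,0,0,0,0,0,0.5,0,0,0,0,0,0.3,0,0,0,0])

```text
time_s: 26.65
tcp_pos: [0.5866, 0.0123, 0.2186]
tcp_rot: [3.137, 0.002, 1.571]
contact_force: [4.3, -4.9, 0.3]
finger_gap: 0.0001
grasp_force: 2.3
```

```bash
cat > k.py <<'E'
from m import *
s=bot.get_state(); print(s["tcp_pos"],s["contact_force"])
for c in ["top","scene"]:
    p=bot.capture(c); save(p,"k_"+c); P,uv=cloud(p)
    dark=p["image"].max(2)[uv[:,1],uv[:,0]]<70
    r=np.hypot(*(P[:,:2]-PIV[:2]).T); A=np.array([ang(x) for x in P]); 
    t=dark&(r>.04)&(r<.082)&(P[:,2]>.165)&(P[:,2]<.2)&(A>-.15)&(A<1.35)
    print(c,"pointer",t.sum(),np.median(A[t]) if t.any() else "", np.std(A[t]))
    k=(abs(P[:,2]-.2295)<.005)&(abs(r-.11)<.012); 
    if k.any(): m=P[k].mean(0); print("knob",k.sum(),m,"q",np.arctan2(m[1]-PIV[1],m[0]-PIV[0])+.6-YAW)
E
python3 k.py
```

```text
[0.5866153  0.01230719 0.21863879] [ 4.30810125 -4.94722478  0.32745089]
top pointer 0  nan
scene pointer 0  nan
knob 11 [0.59472471 0.01143012 0.22742961] q 0.22253197009860637
  ret = _var(a, axis=axis, dtype=dtype, out=out, ddof=ddof,
  arrmean = um.true_divide(arrmean, div, out=arrmean,
  ret = ret.dtype.type(ret / rcount)
```

```bash
python3 - <<'E'
from h import *
a=cv2.imread("pics/k_top.png")[145:265,270:390]; b=cv2.imread("pics/k_scene.png")[140:260,270:390]
cv2.imwrite("pics/kk.png",cv2.resize(np.hstack([a,b]),(800,400),interpolation=cv2.INTER_CUBIC))
E
```

```text
(no output)
```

View pics/kk.png

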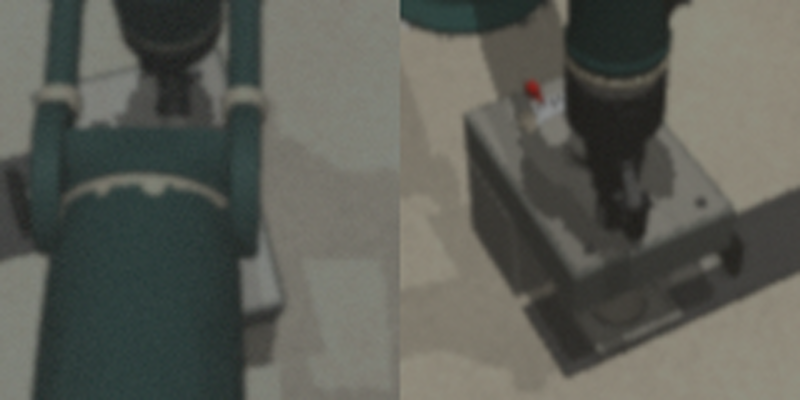

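```bash
cat > w.py <<'E'
from m import *
import sys
p=bot.capture("wrist"); save(p,"wr"+sys.argv[1]); P,uv=cloud(p); s=bot.get_state(); print(s["time_s"],s["tcp_pos"],s["contact_force"],K(p)[0])
print("pivot px",proj(p,PIV),"tip px",proj(p,[tip(.42),tip(.71)]).tolist())
d=P[:,:2]-PIV[:2]; r=np.hypot(*d.T); q=np.arctan2(d[:,1],d[:,0])+.6-YAW
f=(P[:,2]>.180)&(P[:,2]<.192)&(r>.035)&(r<.09)&(abs(q-.6)<.75); print("arm",f.sum(),np.percentile(q[f],[5,50,95]) if f.any() else "")
qp=np.array([ang(x) for x in P]); t=(P[:,2]>.176)&(P[:,2]<.195)&(r>.04)&(r<.083)&(qp>-.1)&(qp<1.3); print("ptr",t.sum(),np.percentile(qp[t],[5,50,95]) if t.any() else "")
k=(abs(P[:,2]-.2295)<.006)&(abs(r-.11)<.014)
if k.any(): m=P[k]; print("knob",k.sum(),(m.min(0)+m.max(0))/2,np.median(q[k]),m.min(0),m.max(0))
E
python3 w.py 1
```

```text
26.8 [0.58649698 0.01227574 0.21861409] [ 3.1096491  -4.22262661  1.48245265] 314.9243515837358
pivot px [[109.81015046 224.48458407]] tip px [[-40.85396238576368, 233.48202793489932], [-18.501073573636404, 271.96011491993426]]
arm 2840 [0.32480705 0.44200393 0.56337629]
ptr 789 [0.31408827 0.39692968 0.71430766]
knob 2522 [0.58790181 0.03160331 0.22950409] 0.40737231513296773 [0.57495425 0.01915555 0.22351057] [0.60084937 0.04405107 0.23549761]
```

View pics/wr1.png

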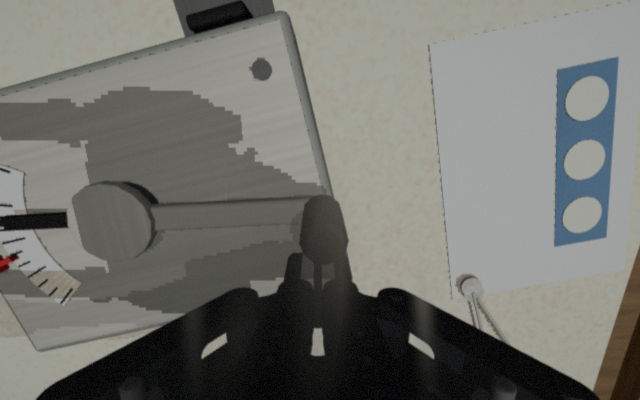

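Call:
carry_out(steps=[0,0.2,0,0,0,0,0,0.3,0,0,0,0,0,0.4,0,0,0,0,0,0.4,0,0,0,0,0,0.4,0,0,0,0,0,0.3,0,0,0,0,0,0.3,0,0,0,0,0,0.2,0,0,0,0,0,0,0,0,0,0,0,0,0,0,0,0])

```text
time_s: 27.8
tcp_pos: [0.5848, 0.0367, 0.2185]
tcp_rot: [3.141, 0.003, 1.571]
contact_force: [-2.1, -6.0, 4.5]
finger_gap: 0.0001
grasp_force: 3.0
```

```bash
python3 w.py 2; python3 - <<'E'
import cv2
a=cv2.imread("pics/wr2.png"); cv2.imwrite("pics/wr2c.png",cv2.resize(a[150:350,0:260],(780,600),interpolation=2))
E
```

```text
27.85 [0.5848189  0.03661123 0.21846709] [-1.76050947 -6.90636663  4.28220804] 314.9243515837358
pivot px [[121.80038146 265.94844969]] tip px [[-22.018835640733244, 273.9995495256762], [-1.2830092380988845, 309.37295086015456]]
arm 2669 [0.54681597 0.66257417 0.78112875]
ptr 785 [0.54620488 0.62418555 0.71566214]
knob 2516 [0.58638444 0.05562829 0.22952021] 0.6289154625840754 [0.57361414 0.04325624 0.22356096] [0.59915474 0.06800034 0.23547946]
```

View pics/wr2c.png

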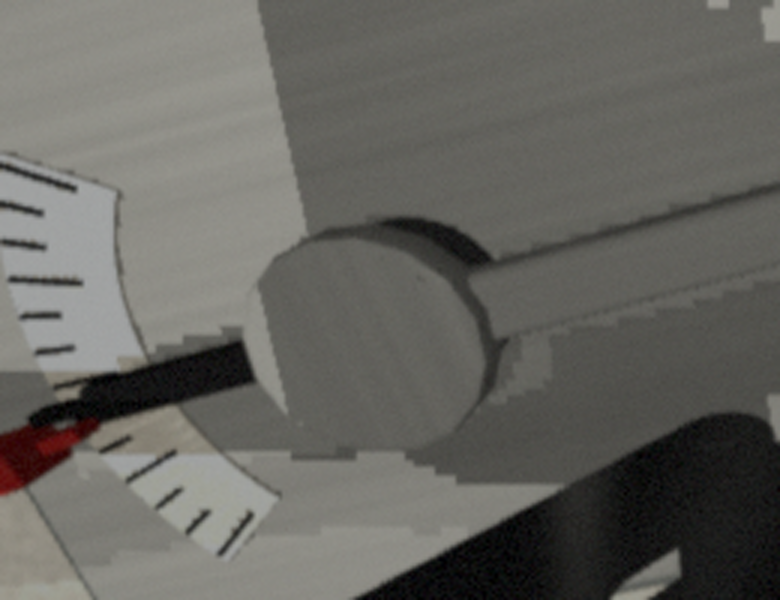

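```bash
cat > r.py <<'E'
from m import *
p=bot.capture("wrist"); save(p,"wr3"); P,uv=cloud(p); s=bot.get_state(); print(s["time_s"],s["tcp_pos"],s["contact_force"])
c=p["image"][uv[:,1],uv[:,0]].astype(int); d=P[:,:2]-PIV[:2]; r=np.hypot(*d.T); A=np.arctan2(-d[:,1],-d[:,0])+.6-YAW
top=(P[:,2]>.174)&(P[:,2]<.2)&(A>.2)&(A<1.2)
red=top&(c[:,0]>2*c[:,1])&(c[:,0]>50)&(r>.07)&(r<.11); blk=top&(c.max(1)<35)&(r>.045)&(r<.085)
for n,m in(("red",red),("blk",blk)): print(n,m.sum(),A[m].mean(),np.percentile(A[m],[5,95]),"r",r[m].min(),r[m].max(),"z",np.median(P[m,2]))
a=np.polyfit(r[blk],A[blk],1); print("ptr at .08",np.polyval(a,.08))
a=(P[:,2]>.183)&(P[:,2]<.193)&(r>.035)&(r<.09); q=np.arctan2(d[:,1],d[:,0])+.6-YAW; a&=abs(q-.6)<.5
print("arm mid",np.mean(np.percentile(q[a],[5,95])))
E
python3 r.py
```

```text
27.9 [0.58483612 0.03656664 0.21848327] [-1.68411101 -5.66083056  4.35100764]
red 322 0.7149293884691108 [0.66455792 0.75986062] r 0.07474663813349597 0.0935239039490179 z 0.17852563867346166
blk 512 0.6136704233888927 [0.54988108 0.67509   ] r 0.04505697568821782 0.07758292128756641 z 0.18195294769933407
ptr at .08 0.6281839365256122
arm mid 0.6602131818976733
```

Call:
carry_out(steps=[0,0.15,0,0,0,0,0,0.15,0,0,0,0,0,0.15,0,0,0,0,0,0.15,0,0,0,0,0,0.15,0,0,0,0,0,0,0,0,0,0,0,0,0,0,0,0,0,0,0,0,0,0,0,0,0,0,0,0,0,0,0,0,0,0])

```text
time_s: 28.9
tcp_pos: [0.5839, 0.0437, 0.218]
tcp_rot: [-3.14, 0.004, 1.571]
contact_force: [-3.8, -6.4, 4.2]
finger_gap: 0.0003
grasp_force: 3.5
```

```bash
python3 r.py; python3 - <<'E'
import cv2
a=cv2.imread("pics/wr3.png"); cv2.imwrite("pics/wr3c.png",cv2.resize(a[200:350,0:195],(780,600),interpolation=2))
E
```

```text
28.95 [0.58386537 0.04365946 0.21802545] [-3.45258495 -7.33527262  5.42637191]
red 390 0.7107365543561021 [0.66316936 0.76067887] r 0.07235966105152017 0.09649399828041957 z 0.1811779219174491
blk 470 0.6815080262729999 [0.61903279 0.74516633] r 0.045040151583468135 0.07808193158136796 z 0.18202818476342605
ptr at .08 0.6912658665993583
arm mid 0.7253242627370595
```

View pics/wr3c.png

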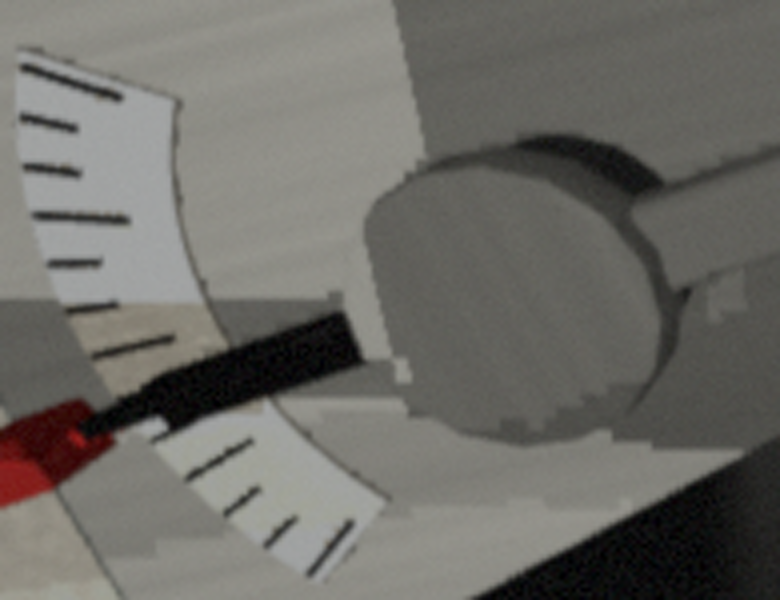

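Call:
carry_out(steps=[0,0.1,0,0,0,0,0,0,0,0,0,0,0,0,0,0,0,0,0,0,0,0,0,0,0,0,0,0,0,0,0,0,0,0,0,0,0,0,0,0,0,0,0,0,0,0,0,0,0,0,0,0,0,0,0,0,0,0,0,0])

```text
time_s: 29.95
tcp_pos: [0.5838, 0.0446, 0.218]
tcp_rot: [-3.139, 0.004, 1.571]
contact_force: [-4.4, -6.8, 4.3]
finger_gap: -0.0001
grasp_force: 3.6
```

Call:
carry_out(steps=[0,0,0,0,0,0,0,0,0,0,0,0,0,0,0,0,0,0,0,0,0,0,0,0,0,0,0,0,0,0,0,0,0,0,0,0,0,0,0,0,0,0,0,0,0,0,0,0,0,0,0,0,0,0,0,0,0,0,0,0])

```text
time_s: 30.95
tcp_pos: [0.5837, 0.0446, 0.218]
tcp_rot: [-3.139, 0.004, 1.571]
contact_force: [-4.4, -6.3, 4.4]
finger_gap: -0.0002
grasp_force: 3.6
```

```bash
python3 r.py
```

```text
31.0 [0.5837201  0.04458891 0.2179619 ] [-4.51496251 -6.8471316   4.01865746]
red 411 0.710432786666351 [0.66310437 0.76102688] r 0.07547334769701247 0.09668882491591323 z 0.18131021347762818
blk 465 0.690004264648878 [0.62962961 0.75128019] r 0.045049138299080076 0.08306913577282524 z 0.1819312781881822
ptr at .08 0.7012963917701774
arm mid 0.7359399968828528
```

Call:
carry_out(steps=[0,-0.2,0,0,0,0,0,-0.4,0,0,0,0,0,-0.5,0,0,0,0,0,-0.5,0,0,0,0,0,-0.5,0,0,0,0,0,-0.5,0,0,0,0,0,-0.5,0,0,0,0,0,-0.5,0,0,0,0,0,-0.5,0,0,0,0,0,-0.4,0,0,0,0])

```text
time_s: 32.0
tcp_pos: [0.5845, 0.0009, 0.2176]
tcp_rot: [-3.141, -0.0, 1.571]
contact_force: [-0.3, -4.3, 1.9]
finger_gap: -0.0003
grasp_force: 1.6
```

Call:
carry_out(steps=[0,-0.4,0,0,0,0,0,-0.5,0,0,0,0,0,-0.5,0,0,0,0,0,-0.5,0,0,0,0,0,-0.5,0,0,0,0,0,-0.4,0,0,0,0,0,-0.4,0,0,0,0,0,-0.3,0,0,0,0,0,-0.3,0,0,0,0,0,-0.3,0,0,0,0])

```text
time_s: 33.0
tcp_pos: [0.5852, -0.0397, 0.2177]
tcp_rot: [3.141, -0.0, 1.571]
contact_force: [-0.2, 0.6, 0.2]
finger_gap: 0.0
grasp_force: 0.0
```

Call:
carry_out(steps=[0,-0.5,0,0,0,0,0,-1,0,0,0,0,0,-1.5,0,0,0,0,0,-1.5,1,0,0,0,0,0,3,0,0,0,0,0,3,0,0,0,0,0,2,0,0,0,0,0,0,0,0,0,0,0,0,0,0,0,0,0,0,0,0,0])

```text
time_s: 34.0
tcp_pos: [0.584, -0.0851, 0.3058]
tcp_rot: [-3.139, -0.0, 1.57]
contact_force: [0.5, 0.0, -0.2]
finger_gap: 0.0003
grasp_force: 0.0
```

```bash
python3 - <<'E'
from m import *
for c in ["scene","top"]:
    p=bot.capture(c); P,_=cloud(p)
    r=np.hypot(*(P[:,:2]-PIV[:2]).T); k=(abs(P[:,2]-.2295)<.005)&(abs(r-.11)<.015)
    if k.any(): m=P[k].mean(0); print(c,"knob",k.sum(),m,np.arctan2(m[1]-PIV[1],m[0]-PIV[0])+.6-YAW)
    s=P[(abs(P[:,0]-.54)<.06)&(abs(P[:,1]-.04)<.05)&(P[:,2]>.025)&(P[:,2]<.08)]
    if len(s): print(len(s),np.percentile(s,[5,50,95],axis=0).round(4).tolist())
s=bot.get_state(); print(s["time_s"],s["tcp_pos"],s["contact_force"])
E
```

```text
scene knob 39 [ 0.58334172 -0.01188106  0.22997027] -0.0008211663672705871
88 [[0.5477, 0.0196, 0.0268], [0.5566, 0.0387, 0.0442], [0.5604, 0.0583, 0.068]]
34.1 [ 0.58391457 -0.08480579  0.30547359] [-0.76710183 -0.00618727 -0.03120493]
```

Arm at rest, cup standing under the spout as before, robot clear.

```bash
python3 -c "
from workcell import bot
print(bot.job_done())"
```

```text
the job is handed in; nothing more can be done
None
```

The check stroke is done and handed in at about 34 s. The cup stands under the spout with the carriage fully in. The pointer was held at the marker for about 2 s, the arm was eased back to rest, and the hand-in call gave no verdict.

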